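# Hang the spatter guard door on its lift-off hinge

## Task

Lift the small guard door out of its wooden rack and hang it, standing well open, on the guard frame by lowering both of its hinge knuckles onto the two upright pins until they sit fully down on the shoulders, and let go of it. Then swing the hung door gently shut against the stop post and leave it there. Feel for the pins and never press the door against the frame or its pins with more than 40 N in all, or they bend; leave the disc, spanner and bin where they are.

Things in the scene. Friction and masses are not known exactly. Their poses are not given: they have to be found in the camera images.
- door: Loose guard door, about 0.45 kg (varies), standing in the rack: grey steel leaf with amber window, two hinge knuckles on one upright edge, grip bar on top. Origin: on the knuckles' common axis, at the height of the leaf's lower edge. x: from the knuckles along the leaf to its free edge; y: across it; z: up. In mm the leaf spans x 15 to 155, y -4 to 4, z 0 to 180.
- grip_bar (a point): Centre of the top face of the door's steel grip bar, to be grasped from above: 70 mm long along door x, 16 thick, 30 tall; door frame x 80, y 0, z 208 mm (the bar spans x 45 to 115, z 178 to 208). Best held about 62 mm from the knuckle axis.
- knuckle (a point): Mouth of the lower knuckle: door frame x 0, y 0, z 20 mm. Each knuckle is a steel tube about door z, outside diameter 24, bore 11, length 25 mm; the lower spans door z 20 to 45, the upper, straight above it, z 115 to 140. Both bores pass right through.
- door_edge (a point): Point on the door near its free edge: door frame x 150, y 0, z 90 mm.
- frame: Guard frame fixed to the bench. Origin: underside of its base plate (12 mm thick, x -20 to 150, y -120 to 120); z up. The door opening lies along frame y in the plane x = 0 and faces -x. Shut, the door lies from the pins along frame -y; open, it stands out towards -x. Seated, its lower edge is at z 30 mm. No spring or catch: a hung door turns freely, coasts a little and stays.
- hinge_point (a point): Nominal pin axis at the lower pin's tip: frame x 0, y 80, z 70 mm. The bracket that carries both pins is bolted through slotted holes: their true common axis stands up to 6 mm off in frame x and up to 6 mm off in frame y, not measured, to be felt for. Each upright steel pin: diameter 8, 20 tall, flat-ended, rising from a shoulder of diameter 20 (top at z 50 mm).
- upper_point (a point): Same nominal axis at the upper pin's tip, frame z 165 mm; upper shoulder top z 145. Each shoulder's arm, 11 mm thick, runs to +x to a post 20 to 42 mm behind the pins (y -9 to 21 from them, top z 166). Come in level from the -x side with the door's lower edge at z 52 to 85: the lower knuckle is then between the arms and both knuckles are over their pins. The pins are greased and do not give.
- stop_face (a point): Front face of the stop post, frame x 4, y -65, z 120 mm; the post is 24 mm wide, top at z 180 mm. The back of the shut door's free edge touches this face (door_edge then at frame x about 0).
- rack: Wooden parking rack fixed to the bench, base 150 by 80 by 12 mm; four cheeks up to z 57 mm form a slot 12 mm wide along its x axis, in which the door stands on the base, lower edge at z 12 mm, its knuckles past the rack's -x end. Origin: centre of its underside.
- disc: Loose aluminium disc, diameter 72 mm, height 16 mm, lying on the bench; bystander. Origin: centre of its underside.
- spanner: Loose steel spanner 160 mm long lying flat on the bench along its own x; bystander. Origin near its middle.
- bin: Loose grey open plastic bin 140 by 90 by 60 mm; bystander. Origin: centre of its underside.
Things that resemble listed ones, but are neither listed nor needed, are in the scene too. There is more than one size of the door; the job needs the middle-sized.

How it is judged:
By the outcome, as a careful person would: the job done as asked, in the order asked, and still so for the second after the job is handed in, with the robot touching nothing.
It also fails if it takes over 72 s, if anything falls off the work surface, if the arm or the gripper's body presses on something with over 40 N, if the wrist force passes 120 N, or if a joint passes its speed limit or range.

## Robot

A 7-joint arm with a two-finger parallel gripper is mounted at the origin on the work surface. World frame = base frame: x ahead of the robot, y to its left, z up, the work surface at z = 0. Lengths are in m, angles in rad, forces in N, time in s.
With the tool pointing down it reaches from about 0.425 to 0.925 m from the base axis. Payload 6.8 kg.
Tool frame: the origin (TCP) lies on the centre line of the jaws, within the pads' length; the fingertips stand 14 mm ahead of it and the grasp point (between the pads) lies 5 mm behind it; z points along the fingers, y is the line along which they close (so a half turn about z gives the same grasp; the last joint's range is limited). The gripper opens to 85 mm and grips with 20 to 120 N. Pads are 22 mm wide; open, the fingers measure 114 mm over their backs; the gripper's body (76 mm by 85 mm) begins 54 mm behind the grasp point. The pads swing forward as they close: fully open they stand 13 mm farther back than shut.
Start: joints at [-0.108, 0.477, 0.022, 1.555, -0.011, 1.109, -0.083], TCP at [0.675, 0, 0.245] pointing down, gripper open.
Joint ranges: [-2.96, 2.96], [-0.34, 2.1], [-1.41, 1.46], [0.24, 2.44], [-1.37, 4.51], [0.17, 1.92], [-2.96, 2.96]. Speed limits (rad/s): [2.39, 2.39, 3.14, 3.14, 3.14, 3.14, 3.14].

## Interface

Orientations are given as a unit quaternion [x, y, z, w].
In Python, from bench import robot gives the robot as it stands. Calls block until the motion is done:
- robot.movep(position, orientation): joint-space move of the TCP to a pose.
- robot.move_linear(position, attitude=None, v=0.15): straight line of the TCP; attitude=None keeps the orientation; v is the mean speed in m/s.
- robot.set_joints(angles): joint-space move.
- robot.set_gripper(opening, force=None): finger opening in m; force is the grip in N (None keeps the last); returns when the fingers have stopped.
- robot.hold(seconds).
- robot.inverse_kinematics(position, orientation): joint angles nearest the present ones, or None.
- robot.state(): the state.
- robot.get_image(name): name is "scene" or "side" or "wrist"; returns (picture, depth): 420x560x3 uint8, red, green, blue; 420x560 float32, m along the optical axis (not along the pixel's ray), 0 where there is no reading.
- robot.camera_model(name): a dict with "fx", "fy", "cx", "cy" (pixels), "dist_coeffs" ([k1, k2, p1, p2, k3] as OpenCV has them; the pictures are not rectified), "R" (3x3) and "t" (3): a world point X has camera coordinates R X + t; the wrist camera has in their place "hand_eye" (4x4, takes a point from camera to tool coordinates, whose origin is the TCP and whose axes are the flange's). Camera axes: x right, y down, z forward; pixel columns grow to the right and rows downward; lengths in m; the calibration is good to about 2 mm. A picture is of the moment at which its call begins: read the wrist's pose just before it. camera_model takes no time and is no camera call.
A pose or a line that the arm cannot do raises robot.Unreachable and nothing moves.
- robot.hand_in(): hands the job in; it is judged then, once.
The state is a dict: "clock": time; "qpos": joint angles; "dq": joint speeds; "joint_torque": joint torques, N m; "eef_pos": TCP position; "ee_rot": TCP orientation; "contact_force": force on the tool from outside, world axes, zero at the start; "wrist_torque": the same for the moment, N m; "grip_width": finger opening in m; "grasp_force": force on a finger pad.
Only numpy, scipy, OpenCV 4.12 (cv2) and the standard library are available. Lean on these libraries where they do the work, as an engineer would, in place of code of your own. Each camera call takes 0.05 s, during which the arm holds its last target. There are 200 camera calls.

## Working session

There is one attempt and no reset: what is moved stays moved. The work goes in short steps, each a Python script; the robot and the scene stay as the last script left them, time stands still between calls to the robot, and variables do not carry over. Pictures are saved under pics/ and viewed, at most 10 in all, crops included, and the job is handed in when it is done.

```bash
ls; mkdir -p pics
python3 - <<'E'
from bench import robot
import cv2,numpy as np,pickle
d={}
for n in("scene","side","wrist"):
    s=robot.state();p,z=robot.get_image(n);d[n]=(p,z,robot.camera_model(n),s)
    if n!='wrist':
        m=d[n][2];print(n,m['fx'],m['dist_coeffs'],np.round(-np.array(m['R']).T@m['t'],3))
    cv2.imwrite(f"pics/{n}0.png",cv2.resize(p[:,:,::-1],None,fx=1.42,fy=1.42))
pickle.dump(d,open('d0.pkl','wb'))
print(robot.camera_model('wrist'));print(s['clock'],s['ee_rot'],s['contact_force'])
E
```

```text
pics
scene 435.14060131238665 [-0.06649321  0.          0.          0.          0.        ] [1.166 0.383 0.954]
side 442.99052390053873 [-0.11644867  0.          0.          0.          0.        ] [ 0.144 -0.529  0.717]
{'fx': 295.4131213237328, 'fy': 295.4131213237328, 'cx': 277.62241088932325, 'cy': 210.3504201912117, 'dist_coeffs': array([-0.06600688,  0.        ,  0.        ,  0.        ,  0.        ]), 'hand_eye': array([[ 1.77280621e-04, -9.56426357e-01, -2.91973616e-01,
         7.37713194e-02],
       [ 9.99999940e-01,  2.56125294e-04, -2.31816739e-04,
        -5.72716672e-04],
       [ 2.96497467e-04, -2.91973557e-01,  9.56426345e-01,
        -1.27452472e-01],
       [ 0.00000000e+00,  0.00000000e+00,  0.00000000e+00,
         1.00000000e+00]])}
0.1 [ 7.07111655e-01  7.07101426e-01 -6.34243645e-04 -5.27128190e-04] [ 0.25773886 -0.21304257 -0.09579706]
```

View pics/scene0.png

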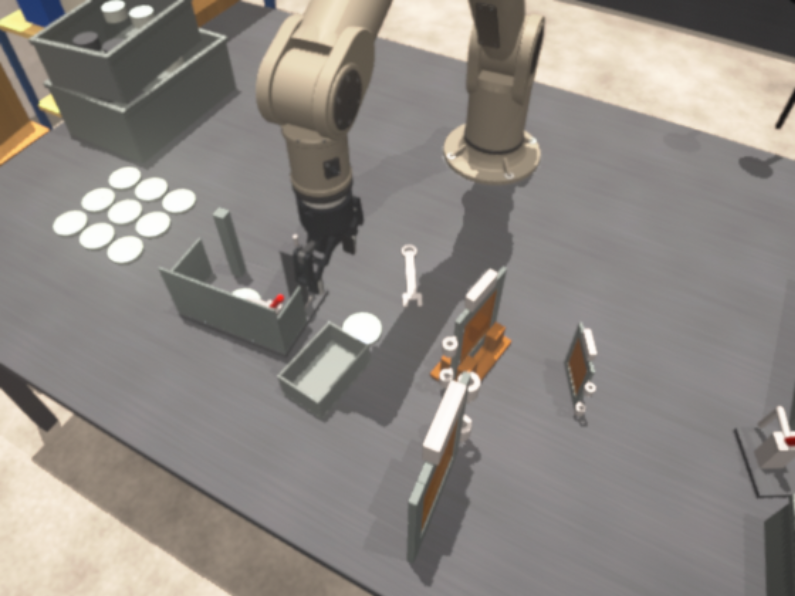

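View pics/side0.png

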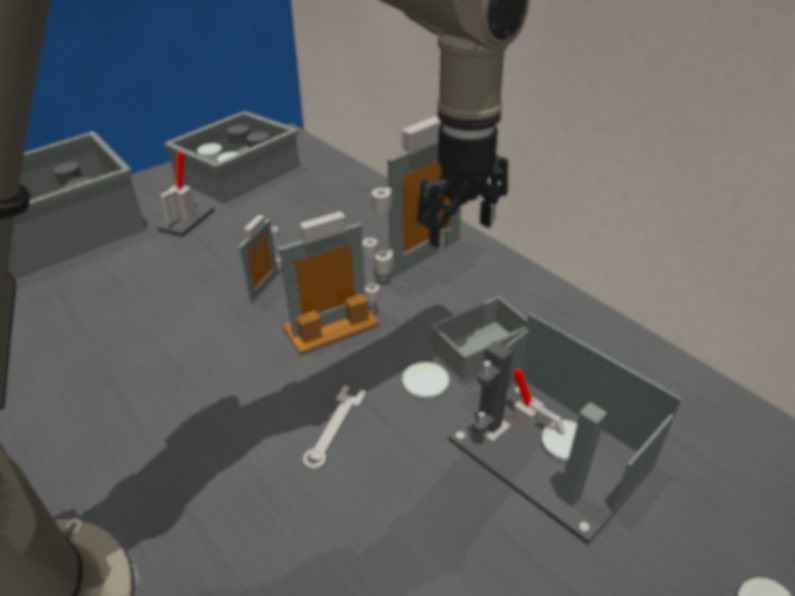

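The side view (800 px wide) shows three doors. The small one is at (258,260), the middle one in the wooden rack at (325,275), and the large one at (425,200). The rack door fits: it is the middle size and stands in the wooden rack. The frame shows its pin post at (495,390), its stop post at (580,455), and the front edge of its base from (450,437) to (590,540), facing the robot.

```bash
cat > h.py <<'E'
import numpy as np,cv2,pickle
from scipy.spatial.transform import Rotation as Ro
def ray(m,uv,s=None):
    K=np.array([[m['fx'],0,m['cx']],[0,m['fy'],m['cy']],[0,0,1.]])
    x=cv2.undistortPoints(np.array(uv,float).reshape(-1,1,2),K,np.array(m['dist_coeffs'],float))[:,0]
    x=np.c_[x,np.ones(len(x))]
    if 'hand_eye' in m:
        T=np.eye(4);T[:3,:3]=Ro.from_quat(s['ee_rot']).as_matrix();T[:3,3]=s['eef_pos'];T=T@np.array(m['hand_eye'])
        return T[:3,3],x@T[:3,:3].T
    R=np.array(m['R']);return -R.T@np.array(m['t']),x@R
def plane(m,uv,z,s=None):
    c,d=ray(m,uv,s);return c+d*((z-c[2])/d[:,2])[:,None]
def dep(m,uv,Z,s=None):
    c,d=ray(m,uv,s);return c+d*np.array([Z[int(round(v)),int(round(u))] for u,v in uv])[:,None]
E
python3 - <<'E'
from h import *
d=pickle.load(open('d0.pkl','rb'))
p,Z,m,_=d['side'];k=1/1.42
f=lambda l,z:print(np.round(plane(m,np.array(l)*k,z),3).tolist())
print('frame front corners z12');f([(450,436),(590,538)],.012)
print('bolts');f([(460,436),(585,527)],.014)
print('stop top');f([(594,412)],.18);print('post top');f([(499,350)],.166)
print('spanner,disc');f([(314,458),(350,395),(426,379)],.01)
print('rack base corners z12');f([(284,326),(302,347),(379,322)],.012)
for n in('side','scene'):
    p,Z,m,_=d[n];hsv=cv2.cvtColor(p,cv2.COLOR_RGB2HSV)
    # rack/door amber mask, bar bright
    msk=((hsv[:,:,2]>165)&(hsv[:,:,1]<50)).astype(np.uint8)
    nn,lab,st,ce=cv2.connectedComponentsWithStats(msk)
    for i in range(1,nn):
        if 20<st[i,4]<2000:
            ys,xs=np.where(lab==i);P=dep(m,np.c_[xs,ys],Z);zz=np.percentile(P[:,2],90)
            print(n,np.round(ce[i]/k),st[i,4],'med',np.round(np.median(P,0),3),'z90',round(zz,3))
E
```

```text
frame front corners z12
[[0.556, -0.118, 0.012], [0.58, -0.35, 0.012]]
bolts
[[0.566, -0.128, 0.014], [0.586, -0.337, 0.014]]
stop top
[[0.606, -0.295, 0.18]]
post top
[[0.609, -0.144, 0.166]]
spanner,disc
[[0.385, -0.026, 0.01], [0.493, 0.04, 0.01], [0.605, -0.008, 0.01]]
rack base corners z12
[[0.498, 0.243, 0.012], [0.493, 0.177, 0.012], [0.631, 0.146, 0.012]]
side [421. 124.] 112 med [0.825 0.261 0.284] z90 0.285
side [209. 149.] 88 med [0.656 0.854 0.084] z90 0.086
side [226. 156.] 55 med [0.667 0.791 0.084] z90 0.098
side [381. 192.] 45 med [0.719 0.25  0.191] z90 0.191
side [321. 220.] 116 med [0.57  0.2   0.217] z90 0.218
side [253. 222.] 37 med [0.535 0.381 0.144] z90 0.145
side [369. 242.] 24 med [0.647 0.189 0.149] z90 0.151
side [384. 256.] 26 med [0.723 0.246 0.058] z90 0.061
side [425. 379.] 599 med [ 0.603 -0.009  0.011] z90 0.015
side [331. 430.] 421 med [0.432 0.006 0.005] z90 0.007
side [557. 434.] 463 med [ 0.663 -0.224  0.026] z90 0.048
side [525. 408.] 38 med [ 0.656 -0.166  0.04 ] z90 0.04
side [498. 431.] 42 med [ 0.616 -0.156  0.013] z90 0.014
side [584. 526.]
[... 1575 characters left out ...]
7 -0.221  0.027] z90 0.142
scene [361. 326.] 509 med [ 0.607 -0.003  0.013] z90 0.018
scene [462. 315.] 34 med [0.62  0.194 0.192] z90 0.194
scene [589. 340.] 130 med [0.532 0.383 0.146] z90 0.148
scene [449. 343.] 96 med [0.648 0.189 0.152] z90 0.155
scene [324. 373.] 777 med [ 0.722 -0.013  0.006] z90 0.009
scene [448. 407.] 904 med [0.82  0.261 0.287] z90 0.289
scene [590. 387.] 51 med [0.582 0.412 0.096] z90 0.1
scene [ 55. 409.] 212 med [ 0.888 -0.989 -0.749] z90 -0.741
scene [579. 407.] 33 med [0.584 0.409 0.032] z90 0.034
scene [782. 430.] 219 med [0.507 0.708 0.085] z90 0.094
scene [467. 423.] 62 med [0.718 0.26  0.062] z90 0.064
scene [420. 483.] 171 med [0.909 0.27  0.249] z90 0.25
```

```bash
cat >> h.py <<'E'
def quat(a): return (Ro.from_euler('z',a,degrees=True)*Ro.from_euler('x',180,degrees=True)).as_quat()
E
python3 - <<'E'
from h import *
from bench import robot
robot.movep([0.587,0.1995,0.31],quat(-11))
s=robot.state();p,Z=robot.get_image('wrist');m=robot.camera_model('wrist')
pickle.dump((p,Z,m,s),open('w1.pkl','wb'));print(s['clock'],s['qpos'],s['contact_force'])
cv2.imwrite('pics/w1.png',cv2.resize(p[:,:,::-1],None,fx=1.42,fy=1.42))
d=pickle.load(open('d0.pkl','rb'));sc=d['side'][0][130:250,150:350]
cv2.imwrite('pics/crop_side.png',cv2.resize(sc[:,:,::-1],None,fx=4,fy=4))
E
```

```text
1.8917 [-0.6733734   0.34149146  0.32359457  1.63436769 -0.11492755  1.18466924
 -2.08664659] [ 0.21004924 -0.41885557 -0.33409418]
```

View pics/w1.png

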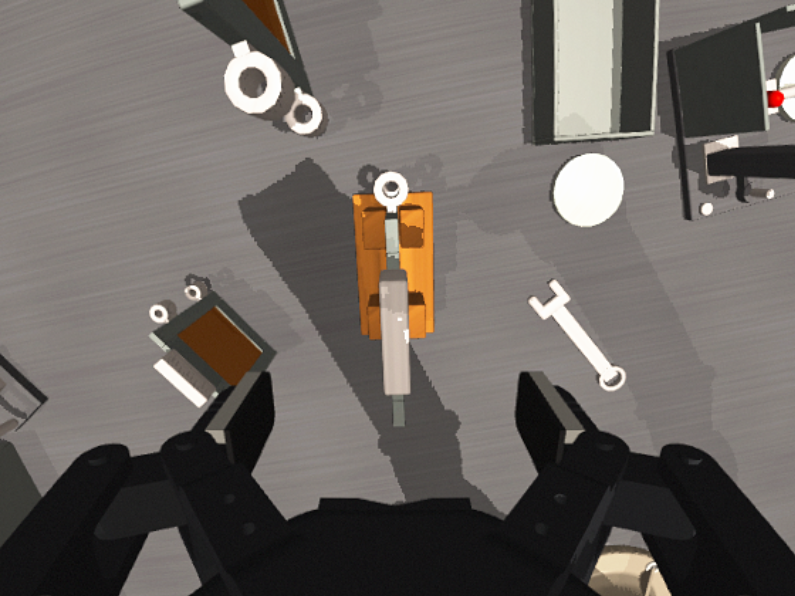

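View pics/crop_side.png

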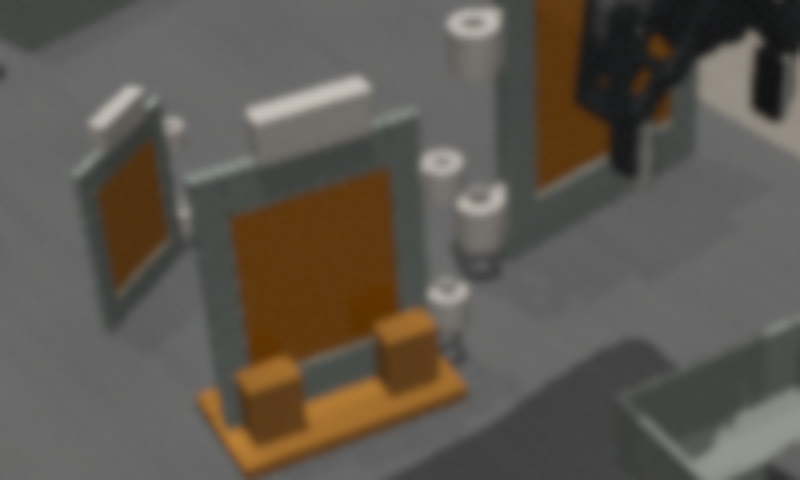

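The crop and the wrist view confirm that the door in the wooden rack is the middle-sized one. At 800 px its knuckle ring is at (391,188) and its grip bar at (395,335). The frame is at the right edge, with the bin and disc clear of the route.

Run:
```python
from h import *
from bench import robot
p,Z,m,s=pickle.load(open('w1.pkl','rb'))
hsv=cv2.cvtColor(p,cv2.COLOR_RGB2HSV)
ys,xs=np.mgrid[0:420,0:560];P=dep(m,np.c_[xs.ravel(),ys.ravel()],Z,s).reshape(420,560,3)
g=np.array([.587,.2]);near=np.hypot(P[...,0]-g[0],P[...,1]-g[1])<.13
bar=near&(abs(P[...,2]-.22)<.006);kn=near&(abs(P[...,2]-.152)<.006)&(xs>240)&(xs<310)&(ys<150)
r=cv2.minAreaRect(np.c_[xs[bar],ys[bar]].astype(np.float32));print('barrect',r,bar.sum())
B=plane(m,np.c_[xs[bar],ys[bar]],.22,s)[:,:2]
c,sz,an=cv2.minAreaRect((B*1000).astype(np.float32));print('bar mm',c,sz,an)
C=plane(m,[[391/1.42,188/1.42]],.152,s);print('ring',C)
K=plane(m,np.c_[xs[kn],ys[kn]],.152,s)[:,:2]
print('ring circ',cv2.minEnclosingCircle((K*1000).astype(np.float32)),kn.sum())
print('medz bar',np.median(P[bar][:,2]))
d=np.array(c)/1000-K.mean(0);print('Kmean',K.mean(0),'dist',np.hypot(*d),'yaw',np.degrees(np.arctan2(d[1],d[0])))
```

```text
barrect ((277.63653564453125, 236.91290283203125), (82.16275024414062, 20.269960403442383), 88.40885925292969) 1613
bar mm (571.2509765625, 201.00387573242188) (15.766036033630371, 70.25907897949219) 81.07596588134766
ring [[0.64956604 0.18814555 0.152     ]]
ring circ ((647.3272094726562, 188.55027770996094), 13.58630657196045) 419
medz bar 0.21883406898589777
Kmean [0.64847301 0.18883828] dist 0.07817444538953519 yaw 171.04718148360917
```

Run:
```python
from h import *
from bench import robot
q=quat(-8.93);g=np.array([.5891,.1982])
robot.movep([*g,.26],q);robot.move_linear([*g,.200],v=.08)
s=robot.state();print(s['clock'],s['contact_force'],s['eef_pos'])
robot.set_gripper(0.0,80);s=robot.state();print(s['clock'],s['grip_width'],s['grasp_force'],s['contact_force'])
robot.move_linear([*g,.29],v=.1)
s=robot.state();print(s['clock'],s['grip_width'],s['grasp_force'],s['contact_force'],s['wrist_torque'])
p,Z=robot.get_image('wrist');m=robot.camera_model('wrist');pickle.dump((p,Z,m,s),open('w2.pkl','wb'))
```

```text
3.1583 [0.64532106 0.01624498 0.66255242] [0.58947502 0.19824205 0.20039861]
3.8 0.015078315678909167 78.59340190887451 [1.22726968 1.24212084 1.39774297]
4.85 0.014951206636056672 77.9286539554596 [-0.4955322  -0.53395311 -4.67755146] [0.00359125 0.01391074 0.00714986]
```

Run:
```python
from h import *
from bench import robot
u=np.array([np.cos(np.radians(6)),np.sin(np.radians(6))])
g=np.array([.580,-.152])-u*(.045+.062)
robot.movep([*(g-u*.02),.29],quat(6));robot.move_linear([*g,.262],v=.1);robot.hold(.2)
s=robot.state();print(s['clock'],s['eef_pos'],s['qpos'],s['contact_force'])
p,Z=robot.get_image('wrist');m=robot.camera_model('wrist');pickle.dump((p,Z,m,s),open('w3.pkl','wb'))
cv2.imwrite('pics/w3.png',cv2.resize(p[:,:,::-1],None,fx=1.42,fy=1.42))
```

```text
7.0333 [ 0.47361933 -0.16336507  0.26252824] [-0.24029281  0.17597262  0.51185047  1.97094406 -0.10122448  1.01830093
 -1.14822576] [-0.21633971  0.092076   -4.6130093 ]
```

View pics/w3.png

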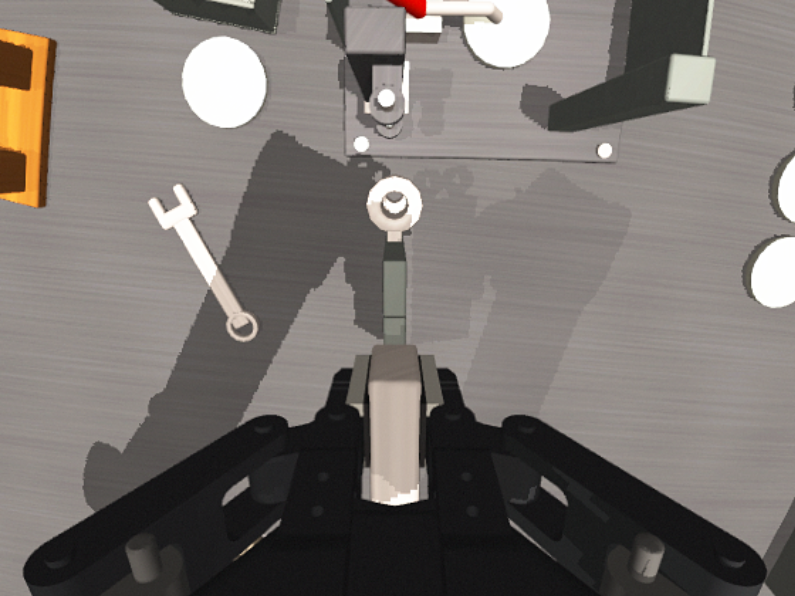

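The wrist view at 800 px shows the upper pin tip at (386,97), the held upper knuckle ring at (394,203), the front edge of the base from (345,155) to (617,162), and the stop post top at (690,80).

```bash
cat > meas.py <<'E'
from h import *
def meas(p,Z,m,s,upx,rpx):
    V=p.min(2);out=[]
    zr=s['eef_pos'][2]-.188+.140
    for (c,rad,z,hole) in((upx,11,.165,0),(rpx,24,zr,1)):
        ys,xs=np.mgrid[0:420,0:560];mk=((V>(200 if not hole else 150))&(np.hypot(xs-c[0],ys-c[1])<rad)).astype(np.uint8)
        n,l,st,ce=cv2.connectedComponentsWithStats(mk);i=1+np.argmax(st[1:,4])
        cs,_=cv2.findContours((l==i).astype(np.uint8),cv2.RETR_EXTERNAL,cv2.CHAIN_APPROX_NONE)
        e=cv2.fitEllipse(cs[0]);P=plane(m,[e[0]],z,s)[0]
        zd=np.median(Z[l==i]);out.append(P);pd=dep(m,np.c_[xs[l==i],ys[l==i]],Z,s)
        print('ell',np.round(e[0],1),np.round(e[1],1),st[i,4],'P',np.round(P,4),'depth z',np.median(pd[:,2]))
    return out
E
python3 - <<'E'
from meas import *
p,Z,m,s=pickle.load(open('w3.pkl','rb'))
a,b=meas(p,Z,m,s,(386/1.42,97/1.42),(394/1.42,203/1.42));print('pin-knuckle',a-b)
print('expected knuckle',np.array(s['eef_pos'])[:2]+.062*np.array([np.cos(np.radians(6)),np.sin(np.radians(6))]))
k=1/1.42
e=plane(m,np.array([(345,155),(617,162)])*k,.012,s);print('front',e);d=e[0]-e[1];print('yaw',np.degrees(np.arctan2(-d[0],d[1])),np.hypot(*d[:2]))
print('bolts',plane(m,np.array([(362,144),(604,150)])*k,.014,s)); print('stop top',plane(m,np.array([(668,104),(711,102),(690,80)])*k,.18,s))
crop=p[40:170,230:330];cv2.imwrite('pics/w3c.png',cv2.resize(crop[:,:,::-1],None,fx=4.5,fy=4.5,interpolation=cv2.INTER_NEAREST))
E
```

```text
ell [271.6  68.5] [11.3 11.5] 118 P [ 0.5822 -0.1483  0.165 ] depth z 0.16381826088504275
ell [277.4 144.2] [37.4 40.8] 1062 P [ 0.5339 -0.1576  0.2145] depth z 0.21284086413500602
pin-knuckle [ 0.04834557  0.00923856 -0.04952824]
expected knuckle [ 0.53527969 -0.15688431]
front [[ 0.55650589 -0.11274646  0.012     ]
 [ 0.57777364 -0.34990648  0.012     ]]
yaw 5.124395896085204 0.23811171852915997
bolts [[ 0.56687106 -0.12668655  0.014     ]
 [ 0.58595454 -0.33493841  0.014     ]]
stop top [[ 0.59379242 -0.28300106  0.18      ]
 [ 0.59807233 -0.30475197  0.18      ]
 [ 0.60604707 -0.29139998  0.18      ]]
```

View pics/w3c.png

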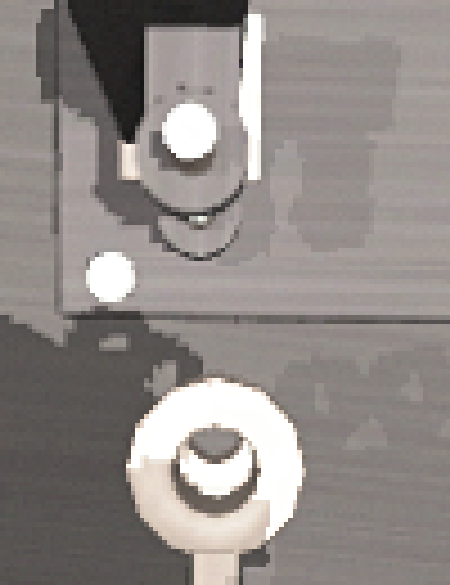

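The crop shows the pin tip disc and the knuckle ring clearly. The ring fit is slightly pulled towards the leaf by the neck. I'll close in to about 25 mm, measure once more, then go over the pins and feel down.

Run:
```python
from meas import *
from bench import robot
s=robot.state();u=np.array([np.cos(np.radians(6)),np.sin(np.radians(6))])
d=np.array([.0478,.0093]);pos=np.array(s['eef_pos'])
t=pos.copy();t[:2]+=d-u*.026;t[2]=.188+.060
robot.move_linear(t,v=.06);robot.hold(.2)
s=robot.state();print(s['clock'],s['eef_pos'],s['contact_force'])
p,Z=robot.get_image('wrist');m=robot.camera_model('wrist');pickle.dump((p,Z,m,s),open('w4.pkl','wb'))
# predicted pixels
def proj(X):
    T=np.eye(4);T[:3,:3]=Ro.from_quat(s['ee_rot']).as_matrix();T[:3,3]=s['eef_pos'];T=np.linalg.inv(T@np.array(m['hand_eye']))
    K=np.array([[m['fx'],0,m['cx']],[0,m['fy'],m['cy']],[0,0,1.]]);r,_=cv2.Rodrigues(T[:3,:3])
    return cv2.projectPoints(np.array([X],float),r,T[:3,3],K,np.array(m['dist_coeffs']))[0].ravel()
pu=proj([.5822,-.1483,.165]);pr=proj([.5822-.026*u[0],-.1483-.026*u[1],t[2]-.048]);print(pu,pr)
a,b=meas(p,Z,m,s,pu,pr);print('pin-knuckle',a-b)
c=p[int(pu[1])-40:int(pr[1])+40,220:340];cv2.imwrite('pics/w4c.png',cv2.resize(c[:,:,::-1],None,fx=4,fy=4,interpolation=cv2.INTER_NEAREST));print('crop y0',int(pu[1])-40)
```

```text
7.8833 [ 0.49538684 -0.15694463  0.24814437] [ 0.16400528 -0.40994196 -3.97927567]
[277.37171749 100.13088235] [277.34529668 142.94155516]
ell [277.5 100. ] [11.2 12.3] 125 P [ 0.5823 -0.1484  0.165 ] depth z 0.16384925556449992
ell [277.4 144. ] [37.3 41.2] 1064 P [ 0.5557 -0.1511  0.2001] depth z 0.19841925147358636
pin-knuckle [ 0.02652642  0.00269198 -0.03514437]
crop y0 60
```

View pics/w4c.png

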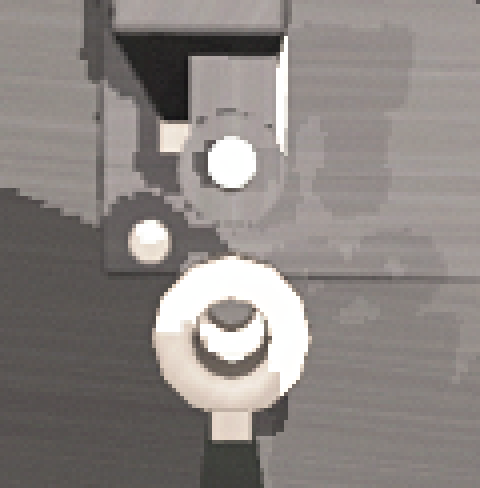

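```bash
cat > feel.py <<'E'
from h import *
from bench import robot
def F(n=3):
    f=[]
    for _ in range(n): robot.hold(.03);f.append(robot.state()['contact_force'])
    return np.mean(f,0)
def descend(xy,z0,z1,f0,step=.001,lim=6,comply=0.,v=.03):
    z=z0;xy=np.array(xy,float)
    while z>z1+1e-9:
        z=max(z-step,z1);robot.move_linear([*xy,z],v=v);f=F(2)-f0
        if abs(f[2])>lim or np.hypot(*f[:2])>lim: return z,f,xy
        if comply: xy=xy+comply*np.clip(f[:2],-4,4)*(np.abs(f[:2])>.8)
    return z,f,xy
E
python3 - <<'E'
from feel import *
s=robot.state();t=np.array(s['eef_pos'])+[.0258,.0027,0]
t[2]=.246
robot.move_linear(t,v=.05);robot.hold(.2);f0=F(5);s=robot.state();print(s['clock'],s['eef_pos'],'f0',f0)
z,f,xy=descend(t[:2],.241,.232,f0);s=robot.state()
print('stop',z,f,s['eef_pos'],s['clock'],s['wrist_torque'])
np.savez('f0.npz',f0=f0,xy=t[:2])
E
```

```text
8.9667 [ 0.5211145  -0.15422379  0.24607177] f0 [ 0.19816241  0.16830606 -4.44140085]
stop 0.232 [-0.27686561 -0.52375552 -0.43265218] [ 0.52119967 -0.15422332  0.23197291] 11.9167 [-0.08387732  0.02642665 -0.01315612]
```

Run:
```python
from feel import *
n=np.load('f0.npz');f0=n['f0']
z,f,xy=descend(n['xy'],.232,.221,f0,step=.002,comply=.0001)
print(z,f,xy-n['xy'],robot.state()['clock'])
if z<=.2211:
    z,f,xy=descend(xy,.221,.213,f0,step=.0007,lim=5,v=.02);s=robot.state();print(z,f,xy-n['xy'],s['eef_pos'],s['clock'])
p,Z=robot.get_image('wrist');s=robot.state()
pickle.dump((p,Z,robot.camera_model('wrist'),s),open('w5.pkl','wb'))
a=cv2.resize(p[60:260,180:380,::-1],None,fx=3,fy=3)
b,_=robot.get_image('side');cv2.imwrite('pics/side5.png',cv2.resize(b[200:400,260:500,::-1],None,fx=3,fy=3));cv2.imwrite('pics/w5.png',a)
```

```text
0.221 [-0.91514408  0.10545303  0.17102614] [-9.15144084e-05 -1.08603141e-04] 13.8167
0.21749999999999997 [-3.01673148  0.30164713  8.33191027] [-9.15144084e-05 -1.08603141e-04] [ 0.52137427 -0.15448568  0.21804527] 15.4
```

View pics/side5.png

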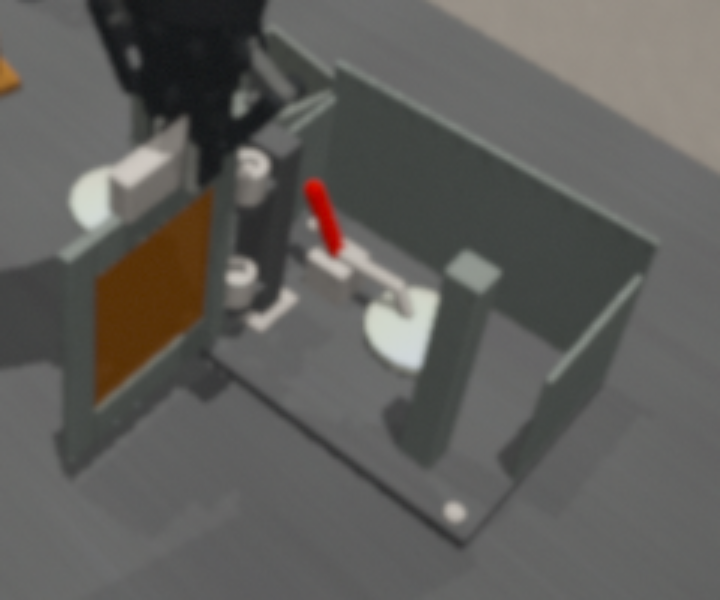

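The side view shows the door standing open with both knuckles down on the arms. The reading agrees: TCP z is 0.218, the expected seated height, with an 8 N upward reaction. I'll release, then measure the bar's yaw.

Run:
```python
from feel import *
s=robot.state();t=np.array(s['eef_pos'])
robot.set_gripper(.05,20);f=F(2);print('released',f,robot.state()['clock'])
robot.move_linear([t[0],t[1],.32],v=.12);robot.hold(.1)
s=robot.state();p,Z=robot.get_image('wrist');m=robot.camera_model('wrist')
ys,xs=np.mgrid[0:420,0:560];P=dep(m,np.c_[xs.ravel(),ys.ravel()],Z,s).reshape(420,560,3)
b=(abs(P[...,2]-.238)<.006)&(np.hypot(P[...,0]-.505,P[...,1]+.155)<.07)&(abs(xs-278)<60)
B=plane(m,np.c_[xs[b],ys[b]],.238,s)[:,:2];c,sz,an=cv2.minAreaRect((B*1000).astype(np.float32))
print('bar',c,sz,an,b.sum(),'z',np.median(P[b][:,2]));d=np.array(c)/1000-[.5825,-.148];print(np.hypot(*d),np.degrees(np.arctan2(d[1],d[0]))%360,s['clock'],s['contact_force'])
# IK test of the push arc
pin=np.array([.5825,-.148])
for th in(186,210,240,276):
    r=np.radians(th);u=np.array([np.cos(r),np.sin(r)]);nrm=np.array([-u[1],u[0]])
    for a in(th-90,th+90):
        q=robot.inverse_kinematics([*(pin+.135*u-nrm*.03),.19],quat(a));print(th,a,None if q is None else np.round(q,2))
```

```text
released [0.71411842 0.53184899 0.4213718 ] 16.0
bar (501.2413330078125, -157.26686096191406) (67.93891906738281, 15.250954627990723) 5.4392571449279785 1641 z 0.2345073145296235
0.08178536344257861 186.5059898061097 17.1083 [-0.734167   -0.75705561 -0.58349462]
186 96 [-0.1   0.2   0.28  2.12 -0.07  0.84  0.34]
186 276 [-0.45  0.23  0.7   2.13 -0.2   0.84 -2.66]
210 120 [ 0.06  0.24  0.25  2.06 -0.08  0.85  0.87]
210 300 [-0.29  0.28  0.67  2.08 -0.23  0.85 -2.11]
240 150 [ 0.24  0.33  0.15  1.92 -0.06  0.89  1.47]
240 330 [-0.12  0.38  0.61  1.95 -0.27  0.9  -1.47]
276 186 [ 0.37  0.46 -0.    1.71  0.    0.97  2.04]
276 366 [-0.02  0.51  0.54  1.74 -0.31  0.98 -0.83]
```

Run:
```python
from feel import *
pin=np.array([.5825,-.148])
def pt(th,off,z=.19):
    r=np.radians(th);u=np.array([np.cos(r),np.sin(r)]);n=np.array([-u[1],u[0]]);return [*(pin+.135*u-n*off),z]
robot.set_gripper(0.0,20)
robot.movep(pt(186.5,.04,.32),quat(96.5));robot.move_linear(pt(186.5,.04),v=.12)
f0=F(3);print(robot.state()['clock'])
for th in list(np.arange(186.5,258,5.5)):
    robot.move_linear(pt(th,.016),quat(th-90),v=.07)
    f=np.array(robot.state()['contact_force'])-f0;print(round(th),np.round(f,1),end=' ')
    if np.linalg.norm(f)>10: break
print(robot.state()['clock'],F(3)-f0)
```

```text
20.325
186 [0.1 0.1 0.3] 192 [ 0.7 -0.8 -0.9] 198 [ 0.1 -0.6 -0.5] 203 [ 0.2 -0.9 -0. ] 208 [-0.3 -0.4 -0.2] 214 [0.2 0.6 0.1] 220 [ 0.3  0.2 -0.3] 225 [-0.4  0.1  0.6] 230 [-0.5 -1.1  0.6] 236 [-0.9 -0.1 -0. ] 242 [ 0.   0.3 -0.3] 247 [-0.1 -0.4 -0.5] 252 [ 0.3 -1.  -0.2] 24.8167 [ 0.23759128 -0.36829409 -0.32935143]
```

Run:
```python
from feel import *
pin=np.array([.5825,-.148])
def pt(th,off,z=.19):
    r=np.radians(th);u=np.array([np.cos(r),np.sin(r)]);n=np.array([-u[1],u[0]]);return [*(pin+.135*u-n*off),z]
f0=F(5);th=252.5
while th<286:
    th+=1.5 if th<268 else .5
    robot.move_linear(pt(th,.016),quat(th-90),v=.04);f=F(2)-f0
    if np.hypot(*f[:2])>3: break
print('stop',th,f,robot.state()['clock'])
robot.move_linear(pt(th,.06),v=.06)
p,Z=robot.get_image('side');cv2.imwrite('pics/side6.png',cv2.resize(p[200:400,260:500,::-1],None,fx=3,fy=3))
robot.move_linear(pt(th,.09,.33),v=.15)
s=robot.state();print(s['clock'],s['contact_force'])
p,Z=robot.get_image('scene');m=robot.camera_model('scene')
ys,xs=np.mgrid[0:420,0:560];P=dep(m,np.c_[xs.ravel(),ys.ravel()],Z).reshape(420,560,3)
b=(abs(P[...,2]-.238)<.006)&(np.hypot(P[...,0]-.59,P[...,1]+.228)<.06)
if b.sum()>20:
    B=plane(m,np.c_[xs[b],ys[b]],.238)[:,:2];c,sz,an=cv2.minAreaRect((B*1000).astype(np.float32));d=np.array(c)/1000-pin
    print('bar',c,sz,an,'yaw',np.degrees(np.arctan2(d[1],d[0]))%360)
```

```text
stop 272.5 [-5.50804856  0.21148886  2.93375899] 30.7833
32.825 [-0.5461189  -0.65099729 -0.67922891]
bar (590.7166748046875, -225.8121337890625) (20.849395751953125, 70.32679748535156) 0.9209685325622559 yaw 276.0278847650953
```

View pics/side6.png

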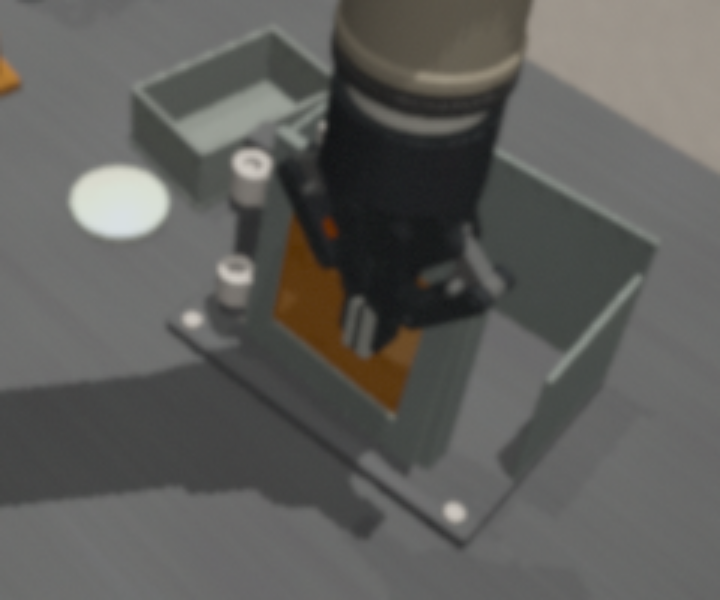

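Run:
```python
from feel import *
robot.movep([.54,-.285,.36],quat(3));robot.hold(.1)
s=robot.state();p,Z=robot.get_image('wrist');m=robot.camera_model('wrist');pickle.dump((p,Z,m,s),open('w7.pkl','wb'))
ys,xs=np.mgrid[0:420,0:560];P=dep(m,np.c_[xs.ravel(),ys.ravel()],Z,s).reshape(420,560,3)
for n,z,c in(('leaf',.209,(.592,-.28)),('bar',.237,(.59,-.228)),('stop',.179,(.606,-.293))):
    b=(abs(P[...,2]-z)<.005)&(np.hypot(P[...,0]-c[0],P[...,1]-c[1])<.06)
    if b.sum()<10: print(n,'none');continue
    B=plane(m,np.c_[xs[b],ys[b]],z+.001,s)[:,:2]*1000;print(n,b.sum(),cv2.minAreaRect(B.astype(np.float32)),xs[b].mean(),ys[b].mean())
print(s['clock'])
c=p[130:310,180:420];cv2.imwrite('pics/w7.png',cv2.resize(c[:,:,::-1],None,fx=3.3,fy=3.3))
```

```text
leaf 322 ((590.3585815429688, -263.2525634765625), (84.00984191894531, 10.678030014038086), 86.50296783447266) 277.6770186335404 148.17701863354037
bar 1516 ((587.1658935546875, -232.71224975585938), (15.714438438415527, 68.3187026977539), 2.600623607635498) 217.6121372031662 150.32849604221636
stop 534 ((604.9730834960938, -291.8125305175781), (25.594520568847656, 24.397417068481445), 3.095412254333496) 287.74531835205994 128.09737827715355
35.5333
```

View pics/w7.png

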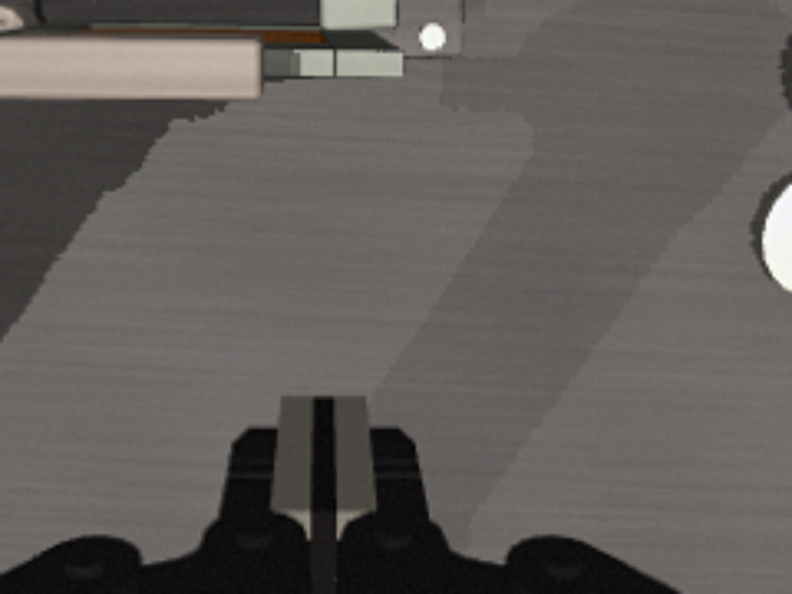

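Run:
```python
from h import *
p,Z,m,s=pickle.load(open('w7.pkl','rb'))
print(ray(m,[[280,140]],s)[0])
u=180+365/3.3
for v in range(126,158):
    print(v,p[v,int(u)].tolist(),np.round(dep(m,[(int(u),v)],Z,s)[0],4))
```

```text
[ 0.61370927 -0.28182596  0.48743856]
126 [184, 184, 171] [ 0.6092 -0.2946  0.1794]
127 [182, 184, 170] [ 0.6082 -0.2946  0.1792]
128 [180, 184, 168] [ 0.6072 -0.2947  0.1794]
129 [182, 186, 172] [ 0.6062 -0.2947  0.1796]
130 [179, 184, 169] [ 0.6052 -0.2949  0.1778]
131 [183, 186, 171] [ 0.6043 -0.2949  0.1798]
132 [181, 185, 169] [ 0.6033 -0.295   0.1789]
133 [181, 181, 167] [ 0.6022 -0.2951  0.1782]
134 [181, 180, 166] [ 0.6013 -0.2951  0.1786]
135 [181, 181, 168] [ 0.6003 -0.2952  0.1785]
136 [182, 182, 167] [ 0.5992 -0.2953  0.178 ]
137 [172, 172, 159] [ 0.5983 -0.2953  0.178 ]
138 [127, 129, 119] [ 0.5973 -0.2954  0.1781]
139 [55, 57, 53] [ 0.5918 -0.2989  0.0987]
140 [44, 44, 41] [ 0.5919 -0.298   0.1213]
141 [46, 45, 41] [ 0.5921 -0.2971  0.1441]
142 [44, 45, 41] [ 0.5922 -0.2963  0.1628]
143 [43, 44, 40] [ 0.5923 -0.2956  0.1792]
144 [38, 38, 34] [ 0.5925 -0.2949  0.1963]
145 [142, 144, 132] [ 0.5922 -0.2946  0.2043]
146 [184, 186, 171] [ 0.5913 -0.2947  0.2047]
147 [178, 181, 168] [ 0.5904 -0.2947  0.2055]
148 [178, 179, 164] [ 0.5894 -0.2948  0.204 ]
149 [173, 177, 164] [ 0.5885 -0.2949  0.2046]
150 [174, 174, 164] [ 0.5876 -0.2949  0.2045]
151 [173, 175, 162] [ 0.5868 -0.2949  0.2061]
152 [179, 183, 169] [ 0.5856 -0.2951  0.2039]
153 [89, 90, 83] [ 0.5848 -0.2951  0.2047]
154 [110, 104, 102] [ 0.5619 -0.305  -0.0032]
155 [107, 101, 99] [ 0.5604 -0.305  -0.0016]
156 [106, 100, 101] [ 5.589e-01 -3.050e-01 -5.000e-04]
157 [113, 111, 106] [ 5.574e-01 -3.051e-01  4.000e-04]
```

The wrist view shows the door about 5 mm short of the stop. At column 290 the door's back is at x 0.592 and the post front at 0.597. I'll push again slowly, nearer the stop, back off slowly, and measure again.

```bash
cat > push.py <<'E'
from feel import *
pin=np.array([.5825,-.148])
def pt(th,off,z=.19,r=.147):
    t=np.radians(th);u=np.array([np.cos(t),np.sin(t)]);n=np.array([-u[1],u[0]]);return [*(pin+r*u-n*off),z]
def gap():
    robot.movep([.54,-.285,.36],quat(3));robot.hold(.1)
    s=robot.state();p,Z=robot.get_image('wrist');m=robot.camera_model('wrist');pickle.dump((p,Z,m,s),open('wg.pkl','wb'))
    for u in(284,290,294):
        P=dep(m,[(u,v) for v in range(115,165)],Z,s)
        st=P[(abs(P[:,2]-.179)<.004)&(P[:,0]>.5945)];lf=P[(P[:,2]>.2)]
        print('col',u,'post front',st[:,0].min() if len(st) else None,'leaf',lf[:,0].min(),lf[:,0].max(),'z',np.median(lf[:,2]))
E
python3 - <<'E'
from push import *
robot.movep(pt(274,.07,.30),quat(3));robot.move_linear(pt(274,.045),v=.1)
f0=F(5);off=.025;robot.move_linear(pt(274,off),v=.05)
L=[]
while off>.006:
    off-=.0005;robot.move_linear(pt(274,off),v=.01);f=F(2)-f0;L.append((round(off*1e3,1),*np.round(f,1)))
    if np.hypot(*f[:2])>4: break
print(L[-12:],robot.state()['clock'])
robot.move_linear(pt(274,off+.004),v=.006);robot.move_linear(pt(274,.05),v=.06);robot.move_linear(pt(274,.07,.30),v=.15)
gap();print(robot.state()['clock'])
E
```

```text
[(24.0, np.float64(0.4), np.float64(-0.1), np.float64(-0.5)), (23.5, np.float64(-0.4), np.float64(0.4), np.float64(0.1)), (23.0, np.float64(0.3), np.float64(0.1), np.float64(-0.4)), (22.5, np.float64(-0.1), np.float64(0.1), np.float64(0.4)), (22.0, np.float64(-0.1), np.float64(1.0), np.float64(-0.2)), (21.5, np.float64(-0.0), np.float64(-0.2), np.float64(-0.7)), (21.0, np.float64(0.6), np.float64(0.6), np.float64(-0.2)), (20.5, np.float64(0.0), np.float64(-0.6), np.float64(1.1)), (20.0, np.float64(0.2), np.float64(-0.7), np.float64(-0.3)), (19.5, np.float64(-0.5), np.float64(-0.5), np.float64(-0.1)), (19.0, np.float64(-3.0), np.float64(-0.9), np.float64(1.7)), (18.5, np.float64(-4.5), np.float64(-1.6), np.float64(2.8))] 42.0583
col 284 post front 0.5968512237532598 leaf 0.5733578532233512 0.575983648168453 z 0.20453551541476736
col 290 post front 0.5971672346069157 leaf 0.5734988173581588 0.6133958773912876 z 0.2033103290951384
col 294 post front 0.5973226617917298 leaf 0.5735707054332952 0.5753592612353878 z 0.20386417107337534
44.8917
```

Run:
```python
from h import *
for fn in('w7.pkl','wg.pkl'):
    p,Z,m,s=pickle.load(open(fn,'rb'))
    ys,xs=np.mgrid[0:420,0:560];P=dep(m,np.c_[xs.ravel(),ys.ravel()],Z,s).reshape(-1,3)
    P=P[(P[:,0]>.54)&(P[:,0]<.66)&(P[:,1]>-.33)&(P[:,1]<-.12)]
    bar=P[(P[:,2]>.226)&(P[:,2]<.25)]
    A=np.c_[bar[:,:2]-bar[:,:2].mean(0),np.ones(len(bar))];co=np.linalg.lstsq(A,bar[:,2],rcond=None)[0]
    _,_,vt=np.linalg.svd(bar[:,:2]-bar[:,:2].mean(0),full_matrices=False)
    print(fn,'bar n',len(bar),bar.mean(0).round(4),'slopes',co.round(3),'axis',np.degrees(np.arctan2(*vt[0][::-1]))%180)
    lf=P[(P[:,2]>.198)&(P[:,2]<.215)&(P[:,1]<-.25)&(P[:,0]<.6)]
    for y0 in np.arange(-.305,-.25,.01):
        q=lf[abs(lf[:,1]-y0)<.005]
        if len(q)>5: print('  leaf y',round(y0,3),len(q),'x',q[:,0].min().round(4),q[:,0].max().round(4),'z',np.median(q[:,2]).round(4))
    kn=P[(np.hypot(P[:,0]-.5825,P[:,1]+.148)<.013)];h=kn[kn[:,2]>.155]
    print('  knuckle',len(h),h.mean(0).round(4) if len(h) else '',np.percentile(h[:,2],[10,50,90]).round(4) if len(h) else '')
    po=P[(abs(P[:,2]-.165)<.006)&(P[:,1]>-.175)];print('  post?',len(po),po.mean(0) if len(po) else '')
```

```text
w7.pkl bar n 1576 [ 0.5872 -0.2326  0.2342] slopes [-0.06   0.027  0.234] axis 91.86481213659803
  leaf y -0.305 57 x 0.585 0.5928 z 0.2046
  leaf y -0.295 98 x 0.5844 0.5925 z 0.2045
  leaf y -0.285 91 x 0.5842 0.5924 z 0.2047
  leaf y -0.275 97 x 0.5845 0.5921 z 0.2052
  leaf y -0.265 43 x 0.5843 0.5957 z 0.2056
  leaf y -0.255 9 x 0.5953 0.5955 z 0.2132
  knuckle 274 [ 0.5839 -0.1481  0.1676] [0.1636 0.1686 0.1698]
  post? 912 [ 0.6031409  -0.14408865  0.16549402]
wg.pkl bar n 1601 [ 0.5773 -0.2324  0.2341] slopes [-0.08   0.037  0.234] axis 85.57677831622316
  leaf y -0.305 56 x 0.5678 0.5753 z 0.2042
  leaf y -0.295 94 x 0.5677 0.5759 z 0.2042
  leaf y -0.285 97 x 0.5684 0.577 z 0.2047
  leaf y -0.275 98 x 0.5695 0.5776 z 0.2051
  leaf y -0.265 49 x 0.5698 0.5823 z 0.2059
  leaf y -0.255 13 x 0.5823 0.5831 z 0.2097
  knuckle 292 [ 0.5842 -0.1487  0.1673] [0.1632 0.1683 0.1698]
  post? 940 [ 0.60285277 -0.14440965  0.16545595]
```

Run:
```python
from push import *
robot.movep(pt(274,.075,.29),quat(4));robot.move_linear(pt(274,.05),v=.15)
f0=F(6);robot.move_linear(pt(274,.0225),v=.025);robot.hold(.2)
n=np.array(pt(274,0))-np.array(pt(274,.01));n/=np.linalg.norm(n)
off=.0225;L=[]
while off>.016:
    off-=.00025;robot.move_linear(pt(274,off),v=.006);f=(F(3)-f0)@n;L.append((round(off*1e3,2),round(f,1)))
    if f<-1.3: break
print(L,robot.state()['clock'])
robot.hold(.2)
for i in range(10):
    off+=.0001;robot.move_linear(pt(274,off),v=.002)
robot.hold(.1);print('res',(F(2)-f0)@n)
robot.move_linear(pt(274,off+.003),v=.004);robot.move_linear(pt(274,.05),v=.06);robot.move_linear(pt(274,.075,.29),v=.2)
print(robot.state()['clock']);gap()
p,Z,m,s=pickle.load(open('wg.pkl','rb'));ys,xs=np.mgrid[0:420,0:560];P=dep(m,np.c_[xs.ravel(),ys.ravel()],Z,s)
q=P[(P[:,2]>.198)&(P[:,2]<.215)&(abs(P[:,1]+.293)<.006)&(P[:,0]<.61)&(P[:,0]>.54)];print('leaf',q[:,0].min(),q[:,0].max(),len(q),robot.state()['clock'])
```

```text
[(22.25, np.float64(-0.4)), (22.0, np.float64(-0.1)), (21.75, np.float64(-0.1)), (21.5, np.float64(-0.6)), (21.25, np.float64(-0.9)), (21.0, np.float64(-0.4)), (20.75, np.float64(-0.2)), (20.5, np.float64(-0.2)), (20.25, np.float64(-0.0)), (20.0, np.float64(-1.2)), (19.75, np.float64(-0.8)), (19.5, np.float64(-0.6)), (19.25, np.float64(-0.6)), (19.0, np.float64(-1.0)), (18.75, np.float64(-1.7))] 53.025
res -0.40103081328824863
58.0583Traceback (most recent call last):
  File "<stdin>", line 15, in <module>
  File "push.py", line 11, in gap
    print('col',u,'post front',st[:,0].min() if len(st) else None,'leaf',lf[:,0].min(),lf[:,0].max(),'z',np.median(lf[:,2]))
                                                                         ~~~~~~~~~~~^^
    return umr_minimum(a, axis, None, out, keepdims, initial, where)
ValueError: zero-size array to reduction operation minimum which has no identity
```

Run:
```python
from h import *
from bench import robot
p,Z,m,s=pickle.load(open('wg.pkl','rb'));ys,xs=np.mgrid[0:420,0:560];P=dep(m,np.c_[xs.ravel(),ys.ravel()],Z,s)
print(s['clock'],s['eef_pos'],robot.state()['clock'])
q=P[(P[:,0]>.5)&(P[:,0]<.66)&(P[:,1]>-.34)&(P[:,1]<-.1)&(P[:,2]>.1)]
bar=q[(q[:,2]>.226)&(q[:,2]<.25)];print('bar',len(bar),bar.mean(0));_,_,vt=np.linalg.svd(bar[:,:2]-bar[:,:2].mean(0),full_matrices=False);print('axis',np.degrees(np.arctan2(*vt[0][::-1]))%180)
for y0 in(-.29,-.28,-.27,-.26,-.25):
    l=q[(q[:,2]>.196)&(q[:,2]<.215)&(abs(q[:,1]-y0)<.005)]
    if len(l): print(y0,len(l),l[:,0].min(),l[:,0].max())
st=q[(abs(q[:,2]-.179)<.004)&(q[:,1]<-.27)];print(len(st),st[:,0].min(),st[:,0].max())
```

```text
58.5583 [ 0.53932651 -0.28446963  0.35782527] 58.6083
bar 1605 [ 0.57489277 -0.23194503  0.2340185 ]
axis 84.02188859621197
-0.29 94 0.5643679947842312 0.5727432065334885
-0.28 104 0.5650168892075895 0.5736764169523522
-0.27 93 0.5664195582354982 0.5784158294540516
-0.26 16 0.5787636374926157 0.5797404741143942
-0.25 14 0.5798217999340616 0.5808601084261661
549 0.5709417422690782 0.6181234073210553
```

The contact itself was right both times; the door rebounds slowly each time I back off. Releasing the grip earlier gave it no kick, so I'll hold the bar, carry the door to the stop, and let go.

```bash
cat > fin.py <<'E'
from feel import *
pin=np.array([.5825,-.148]);R=.082
def baryaw():
    s=robot.state();p,Z=robot.get_image('wrist');m=robot.camera_model('wrist');ys,xs=np.mgrid[0:420,0:560]
    P=dep(m,np.c_[xs.ravel(),ys.ravel()],Z,s);b=P[(P[:,2]>.226)&(P[:,2]<.25)&(abs(P[:,0]-.58)<.06)&(P[:,1]<-.18)&(P[:,1]>-.3)]
    d=b[:,:2].mean(0)-pin;_,_,vt=np.linalg.svd(b[:,:2]-b[:,:2].mean(0),full_matrices=False)
    return np.degrees(np.arctan2(d[1],d[0]))%360,np.degrees(np.arctan2(*vt[0][::-1]))%180+180,len(b)
def g(th,z=.219): t=np.radians(th);return [*(pin+R*np.array([np.cos(t),np.sin(t)])),z]
E
python3 - <<'E'
from fin import *
y=baryaw();print(y);th=(y[0]+y[1])/2
robot.set_gripper(.06,25)
robot.movep(g(th,.275),quat(th-180));robot.move_linear(g(th),v=.12);print(robot.state()['clock'])
robot.set_gripper(0.,25);f00=F(2);print('grip',robot.state()['grip_width'],f00,robot.state()['clock'])
t1=271.8
robot.move_linear(g((th+t1)/2),quat((th+t1)/2-180),v=.03);robot.move_linear(g(t1),quat(t1-180),v=.02)
f0=F(3);w0=np.array(robot.state()['wrist_torque']);L=[(f0-f00).round(1)]
while t1<275.6:
    t1+=.35;robot.move_linear(g(t1),quat(t1-180),v=.01);f=F(2)-f0;w=np.array(robot.state()['wrist_torque'])-w0
    L.append((round(t1,2),f.round(1).tolist(),round(w[2],2)))
    if np.linalg.norm(f)>3.5 or abs(w[2])>.3 or robot.state()['clock']>66: break
print(L,robot.state()['clock'])
E
```

```text
(np.float64(264.86145133801716), np.float64(263.86990323968206), 1602)
61.0167
grip 0.015534725759922815 [-0.24940211 -0.23869878  3.89662096] 61.5417
[array([-0.2,  0.1,  1.7]), (272.15, [-0.2, -0.6, 0.4], np.float64(0.02)), (272.5, [-0.3, -0.7, 0.1], np.float64(0.01)), (272.85, [-0.9, -0.3, 0.3], np.float64(0.0)), (273.2, [0.1, -0.4, 0.4], np.float64(-0.03)), (273.55, [-0.2, -0.4, -0.5], np.float64(0.02)), (273.9, [0.1, -0.2, 0.2], np.float64(0.03)), (274.25, [-1.0, -0.2, 0.3], np.float64(-0.08)), (274.6, [-2.4, 0.6, 2.0], np.float64(-0.37))] 64.9167
```

Run:
```python
from fin import *
robot.move_linear(g(274.4),quat(94.4),v=.01);f=F(2)
robot.set_gripper(.055,25);print(robot.state()['clock'])
robot.move_linear(g(274.4,.30),v=.12)
print(baryaw(),robot.state()['clock'],robot.state()['contact_force'])
```

```text
65.6917
(np.float64(273.3086170186286), np.float64(273.67535637899124), 2177) 66.5667 [-0.09372208  0.49232046 -0.4443978 ]
```

Run:
```python
from fin import *
robot.hold(.6);y=baryaw();print(y,robot.state()['clock'])
if y[1]>273: print(robot.hand_in())
```

```text
(np.float64(273.48652669444994), np.float64(273.8697375064897), 2100) 67.2167
the job is handed in; nothing more can be done
None
```

The door is hung on both pins, seated on the shoulders and swung shut. It read about 273.9° against stop contact at about 274.3°, with no drift back over 0.6 s; it was handed in at about 67 s, and the highest contact force I read was 8.3 N.

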